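# Find the rocking corner of the jig plate and press its cam shim flat

## Task

The jig plate carrying the circuit board rocks on one corner: press down on its corners with a fingertip until you find the one that gives, then press that corner's cam-shim lever down flat and press the same corner once more to check that it is now firm. Leave the other three levers up, do not lift the plate, and leave the tools and parts lying around where they are.

Things in the scene. Friction and masses are not known exactly. Their poses are not given: they have to be found in the camera images.
- plate: Loose grey aluminium jig plate 120 (x) by 178 (y) by 8 mm, lying level on four feet between six short pins; top 47 mm above the bench. Origin: centre of its underside; x away from the robot, y left, z up; its yaw is the fixture's. A green circuit board covers its middle (within 48 mm of the centre in x and y, parts up to 20 mm above the plate's top); the corners are bare.
- base: Fixed dark steel fixture base, 150 by 296 mm, under the plate, on a 3 mm mat. Origin: centre of its underside, 3 mm above the bench; axes as the plate.
- corner_nl (a point): Place to press on the plate's top at its near left corner (-45 mm x, +68 mm y of its centre). All corners look alike at rest; three are firm, one (not told) rocks: from about 3 N it sinks, to about 4 mm at 6 N, where it stops; let go, it springs back.
- shim_nl (a joint): Angle of the steel cam-shim lever at the near left corner, rad: 0 to 0.12 at the start (raised, sloping up and outward at about 45 degrees), 0.8 pressed flat (level, at its stop). About 3 to 6 N on the end moves it; it stays where left. Flat, its cam stands under the plate's corner and carries it.
- lever_nl (a point): Centre of the upper face of the near left lever's finger pad (24 mm wide, 22 mm long). Hinge: along the plate's x, at -45 mm x, +84 mm y of the plate, 19 mm above the bench; lever points to +y, pad centre 45 mm and end 56 mm from the hinge, 4 mm thick. Raised, its end is about 60 mm above the bench and 39 mm out from the hinge; flat, its upper face is 21 mm above the bench.
- corner_nr (a point): Place to press on the plate's top at its near right corner (-45 mm x, -68 mm y of its centre). All corners look alike at rest; three are firm, one (not told) rocks: from about 3 N it sinks, to about 4 mm at 6 N, where it stops; let go, it springs back.
- shim_nr (a joint): Angle of the steel cam-shim lever at the near right corner, rad: 0 to 0.12 at the start (raised, sloping up and outward at about 45 degrees), 0.8 pressed flat (level, at its stop). About 3 to 6 N on the end moves it; it stays where left. Flat, its cam stands under the plate's corner and carries it.
- lever_nr (a point): Centre of the upper face of the near right lever's finger pad (24 mm wide, 22 mm long). Hinge: along the plate's x, at -45 mm x, -84 mm y of the plate, 19 mm above the bench; lever points to -y, pad centre 45 mm and end 56 mm from the hinge, 4 mm thick. Raised, its end is about 60 mm above the bench and 39 mm out from the hinge; flat, its upper face is 21 mm above the bench.
- corner_fl (a point): Place to press on the plate's top at its far left corner (+45 mm x, +68 mm y of its centre). All corners look alike at rest; three are firm, one (not told) rocks: from about 3 N it sinks, to about 4 mm at 6 N, where it stops; let go, it springs back.
- shim_fl (a joint): Angle of the steel cam-shim lever at the far left corner, rad: 0 to 0.12 at the start (raised, sloping up and outward at about 45 degrees), 0.8 pressed flat (level, at its stop). About 3 to 6 N on the end moves it; it stays where left. Flat, its cam stands under the plate's corner and carries it.
- lever_fl (a point): Centre of the upper face of the far left lever's finger pad (24 mm wide, 22 mm long). Hinge: along the plate's x, at +45 mm x, +84 mm y of the plate, 19 mm above the bench; lever points to +y, pad centre 45 mm and end 56 mm from the hinge, 4 mm thick. Raised, its end is about 60 mm above the bench and 39 mm out from the hinge; flat, its upper face is 21 mm above the bench.
- corner_fr (a point): Place to press on the plate's top at its far right corner (+45 mm x, -68 mm y of its centre). All corners look alike at rest; three are firm, one (not told) rocks: from about 3 N it sinks, to about 4 mm at 6 N, where it stops; let go, it springs back.
- shim_fr (a joint): Angle of the steel cam-shim lever at the far right corner, rad: 0 to 0.12 at the start (raised, sloping up and outward at about 45 degrees), 0.8 pressed flat (level, at its stop). About 3 to 6 N on the end moves it; it stays where left. Flat, its cam stands under the plate's corner and carries it.
- lever_fr (a point): Centre of the upper face of the far right lever's finger pad (24 mm wide, 22 mm long). Hinge: along the plate's x, at +45 mm x, -84 mm y of the plate, 19 mm above the bench; lever points to -y, pad centre 45 mm and end 56 mm from the hinge, 4 mm thick. Raised, its end is about 60 mm above the bench and 39 mm out from the hinge; flat, its upper face is 21 mm above the bench.
- driver: Bystander: screwdriver, 170 mm long, lying on the mat beyond the fixture. Leave alone.
- reel: Bystander: solder-wire reel, 58 mm across, 39 mm high, standing to the left of the fixture. Leave alone.
- fluxjar: Bystander: small amber jar with a black cap, 48 mm across, 45 mm high, standing to the right of the fixture. Leave alone.
- module: Bystander: small circuit module, 34 by 50 by 9 mm, lying in front of the fixture. Leave alone.
Not all that is in view belongs to the job. Of the things like the plate, leave any that is brown; of the rest the smaller one is meant.

How it is judged:
On the way, in this order (a step that is already met when the one before it is completed fails the run):
1. the rocking corner is pressed and sinks by 1.5 mm or more, all levers still up (rocking_pad_c0 is the hidden foot under it) (contact force between the fingers and plate above 1.5 N and ((horizontal distance between corner_nl and rocking_pad_c0 below 0.03 m and height (world z) of corner_nl below 0.0455 m) or (horizontal distance between corner_nr and rocking_pad_c0 below 0.03 m and height (world z) of corner_nr below 0.0455 m) or (horizontal distance between corner_fl and rocking_pad_c0 below 0.03 m and height (world z) of corner_fl below 0.0455 m) or (horizontal distance between corner_fr and rocking_pad_c0 below 0.03 m and height (world z) of corner_fr below 0.0455 m)) and value of joint each of shim_nl, shim_nr, shim_fl, shim_fr below 0.3 rad), for 0.1 s.
2. the cam-shim lever of the rocking corner is pressed flat (((horizontal distance between corner_nl and rocking_pad_c0 below 0.03 m and value of joint shim_nl above 0.74 rad) or (horizontal distance between corner_nr and rocking_pad_c0 below 0.03 m and value of joint shim_nr above 0.74 rad) or (horizontal distance between corner_fl and rocking_pad_c0 below 0.03 m and value of joint shim_fl above 0.74 rad) or (horizontal distance between corner_fr and rocking_pad_c0 below 0.03 m and value of joint shim_fr above 0.74 rad))), for 0.1 s.
3. that corner is pressed again (fingers within 40 mm of it, 3 N or more) and does not sink (contact force between the fingers and plate above 3 N and ((horizontal distance between corner_nl and rocking_pad_c0 below 0.03 m and value of joint shim_nl above 0.74 rad and horizontal distance between the grasp point and corner_nl below 0.04 m and height (world z) of corner_nl above 0.0455 m) or (horizontal distance between corner_nr and rocking_pad_c0 below 0.03 m and value of joint shim_nr above 0.74 rad and horizontal distance between the grasp point and corner_nr below 0.04 m and height (world z) of corner_nr above 0.0455 m) or (horizontal distance between corner_fl and rocking_pad_c0 below 0.03 m and value of joint shim_fl above 0.74 rad and horizontal distance between the grasp point and corner_fl below 0.04 m and height (world z) of corner_fl above 0.0455 m) or (horizontal distance between corner_fr and rocking_pad_c0 below 0.03 m and value of joint shim_fr above 0.74 rad and horizontal distance between the grasp point and corner_fr below 0.04 m and height (world z) of corner_fr above 0.0455 m))), for 0.1 s.
At the end, for the whole second after the job is handed in: The lever at the corner that rocked is flat (0.74 rad or more), the other three are still up (below 0.3 rad), and the plate lies level (within 0.012 rad) and at rest in its place on the fixture (((horizontal distance between corner_nl and rocking_pad_c0 below 0.03 m and value of joint shim_nl above 0.74 rad and value of joint each of shim_nr, shim_fl, shim_fr below 0.3 rad and height (world z) of corner_nl above 0.0455 m) or (horizontal distance between corner_nr and rocking_pad_c0 below 0.03 m and value of joint shim_nr above 0.74 rad and value of joint each of shim_nl, shim_fl, shim_fr below 0.3 rad and height (world z) of corner_nr above 0.0455 m) or (horizontal distance between corner_fl and rocking_pad_c0 below 0.03 m and value of joint shim_fl above 0.74 rad and value of joint each of shim_nl, shim_nr, shim_fr below 0.3 rad and height (world z) of corner_fl above 0.0455 m) or (horizontal distance between corner_fr and rocking_pad_c0 below 0.03 m and value of joint shim_fr above 0.74 rad and value of joint each of shim_nl, shim_nr, shim_fl below 0.3 rad and height (world z) of corner_fr above 0.0455 m)) and angle between plate's own z axis and vertical below 0.012 rad and linear speed of plate below 0.02 m/s and height (world z) of plate below 0.042 m and horizontal distance between plate and base below 0.006 m); the robot touches nothing.
It fails at once if a lever at a corner that does not rock is pressed down (past 0.3 rad) ((not (horizontal distance between corner_nl and rocking_pad_c0 below 0.03 m) and value of joint shim_nl above 0.3 rad) or (not (horizontal distance between corner_nr and rocking_pad_c0 below 0.03 m) and value of joint shim_nr above 0.3 rad) or (not (horizontal distance between corner_fl and rocking_pad_c0 below 0.03 m) and value of joint shim_fl above 0.3 rad) or (not (horizontal distance between corner_fr and rocking_pad_c0 below 0.03 m) and value of joint shim_fr above 0.3 rad)).
It fails at once if the plate is lifted (its middle 6 mm or more above where it lay) (height (world z) of plate above 0.045 m).
It fails at once if a bystander is moved by more than 25 mm (distance of any of driver, reel, fluxjar, module from where it was at the start of the episode above 0.025 m).
It also fails if it takes over 72 s, if anything falls off the work surface, if the arm or the gripper's body presses on something with over 40 N, if the wrist force passes 120 N, or if a joint passes its speed limit or range.

## Robot

A 7-joint arm with a two-finger parallel gripper is mounted at the origin on the work surface. World frame = base frame: x ahead of the robot, y to its left, z up, the work surface at z = 0. Lengths are in m, angles in rad, forces in N, time in s.
With the tool pointing down it reaches from about 0.425 to 0.875 m from the base axis. Payload 4.7 kg.
Tool frame: the origin (TCP) lies where the fingers leave the gripper's body, on its centre line; the fingertips stand 70 mm ahead of it and the grasp point (between the pads) lies 51 mm ahead of it; z points along the fingers, y is the line along which they close (so a half turn about z gives the same grasp; the last joint's range is limited). The gripper opens to 87 mm and grips with 3 to 60 N. Pads are 19 mm wide; open, the fingers measure 117 mm over their backs; the gripper's body (75 mm by 190 mm) begins 51 mm behind the grasp point.
Start: joints at [-1.151, 0.321, -0.07, 1.45, 0.023, 1.371, -0.057], TCP at [0.257, 0.597, 0.292] pointing down, gripper open.
Joint ranges: [-2.86, 2.86], [-0.3, 2.09], [-1.38, 1.24], [0.06, 2.45], [-1.56, 4.7], [0.09, 2.05], [-2.69, 2.69]. Speed limits (rad/s): [2.57, 2.57, 3.14, 3.14, 3.14, 3.14, 3.14].

## Interface

Orientations are given as a rotation vector (axis times angle).
In Python, from bench import get_state, get_image, get_calibration, close_job gives the robot as it stands.
- The arm moves only by the tool send_rows, never from a script. Its argument "rows" is a list of rows, each an object of numbers: "hand": the finger opening in mm, from 0 to 87; "x", "y", "z": the shift along the world's x, y, z in mm; "roll": the turn about the world's z in degrees. A call has 1 to 10 rows; each row shifts and turns the commanded pose from where the row before left it; what a row does not reach is not made up. A row lasts 1/10 s, in which the tool goes at most 50 mm and 8.59 degrees, less where a joint would pass 70% of its speed; a pose out of reach is approached as far as the arm can. A call is refused whole if a number of a shift passes 50 or a number of a turn 8.59, either way. A call with a gripper value outside its range is refused whole. The fingers move at their own pace and stop on an object; "force" is the grip in N (left out, the last holds). Time passes only in rows, so rows that do not move let the fingers close. It gives the time, the measured TCP pose, the force, the opening and the grip force at its end, in the units of the state.
- get_state(): the state, without advancing time (a new reading comes with each control period).
- get_image(name): name is "side" or "top"; returns the picture (480x640x3 uint8, blue, green, red); there is no depth.
- get_calibration(name): a dict with "mtx" (3x3 intrinsics, pixels), "world_from_camera" (4x4, takes a point from camera to world coordinates). Camera axes: x right, y down, z forward; pixel columns grow to the right and rows downward; lengths in m; the calibration is good to about 2 mm. A picture is of the moment at which its call begins. get_calibration takes no time and is no camera call.
- close_job(): hands the job in; it is judged then, once.
The state is a dict: "time": time; "joint_positions": joint angles; "qd": joint speeds; "joint_torque": joint torques, N m; "position": TCP position; "tool_rot": TCP orientation; "ft_force": force on the tool from outside, world axes, zero at the start; "torque": the same for the moment, N m; "grip_width": opening from 0.0 (shut) to 1.0 (fully open); "grip_force": force on a finger pad.
Only numpy, scipy, OpenCV 4.12 (cv2) and the standard library are available. Lean on these libraries where they do the work, as an engineer would, in place of code of your own. Each camera call takes 0.05 s, during which the arm holds its last target. There are 200 camera calls.

## Working session

There is one attempt and no reset: what is moved stays moved. The work goes in short steps, Python scripts to look and compute and a tool call to move; the robot and the scene stay as the last step left them, time stands still between calls to the robot, and variables do not carry over. Pictures are saved under pics/ and viewed, at most 10 in all, crops included, and the job is handed in when it is done.

Besides the shell and the picture viewer there is one more tool, called after ">>>" as name(argument=value, ...) on one line, values as JSON. send_rows: Moves the arm, as the interface text tells. Its arguments: {"type":"object","properties":{"rows":{"type":"array","items":{"type":"object","properties":{"hand":{"type":"number"},"x":{"type":"number"},"y":{"type":"number"},"z":{"type":"number"},"roll":{"type":"number"}}}},"force":{"type":"number"}},"required":["rows"]}

```bash
mkdir -p pics; cat > h.py <<'E'
import numpy as np, cv2
from bench import *
def pix2w(name,u,v,z):
    c=get_calibration(name);K=np.array(c["mtx"]);T=np.array(c["world_from_camera"])
    d=T[:3,:3]@np.linalg.solve(K,[u,v,1.]);o=T[:3,3]
    return o+d*(z-o[2])/d[2]
def w2pix(name,p):
    c=get_calibration(name);K=np.array(c["mtx"]);T=np.linalg.inv(np.array(c["world_from_camera"]))
    q=K@(T[:3,:3]@np.array(p)+T[:3,3]);return q[:2]/q[2]
E
python3 - <<'E'
from h import *
for n in("top","side"): cv2.imwrite(f"pics/{n}0.png",get_image(n)); print(n,np.round(get_calibration(n)["world_from_camera"],3).tolist())
print(get_state())
E
```

```text
top [[0.013, -0.997, 0.074, 0.487], [-1.0, -0.011, 0.022, -0.004], [-0.021, -0.075, -0.997, 1.344], [0.0, 0.0, 0.0, 1.0]]
side [[0.817, -0.378, 0.437, 0.101], [-0.577, -0.525, 0.626, -0.659], [-0.007, -0.763, -0.646, 0.733], [0.0, 0.0, 0.0, 1.0]]
{'time': 0.1, 'joint_positions': array([-1.15090592,  0.32174094, -0.07009015,  1.45157092,  0.0226037 ,
        1.3708456 , -0.05689036]), 'qd': array([-8.96056500e-04, -1.85922713e-03,  9.73783759e-04, -4.05940467e-03,
       -3.75539391e-04, -2.63130476e-05,  3.21759270e-04]), 'joint_torque': array([-9.97861971e-04, -4.92576849e+01, -4.06092340e-01, -3.13399279e+01,
       -6.40297076e-02,  3.95085791e-02,  8.31348711e-05]), 'position': array([0.25646486, 0.59683244, 0.29126701]), 'tool_rot': array([-6.32929564e-01, -3.07690725e+00,  2.76224873e-03]), 'ft_force': array([-0.08277158, -0.27671057, -1.20364394]), 'torque': array([ 0.02695442, -0.04778917,  0.04382979]), 'grip_force': 0.0, 'grip_width': 1.0009276095748165}
```

View pics/top0.png

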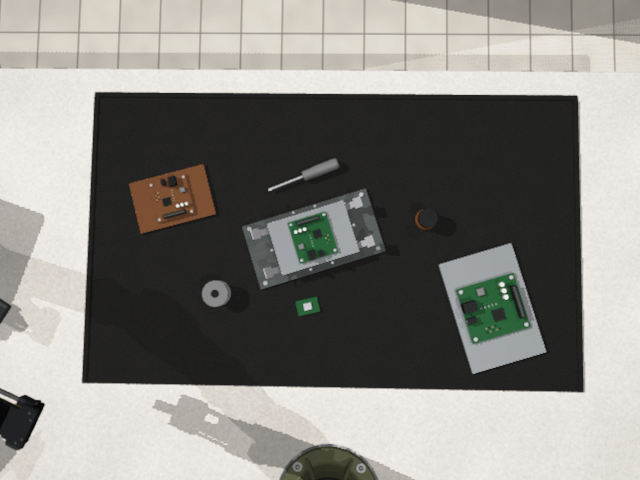

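View pics/side0.png

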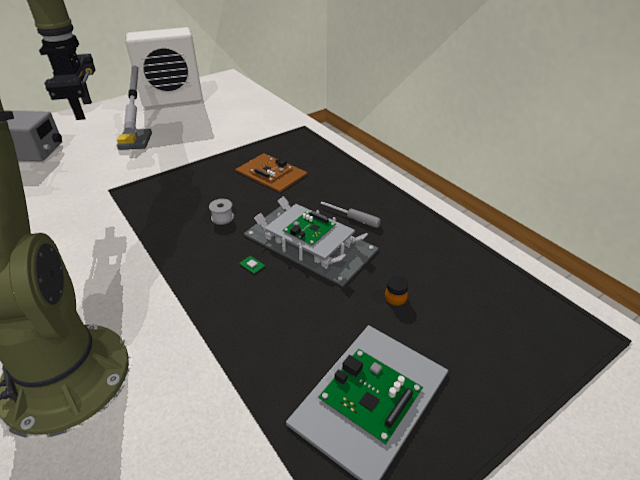

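Three things could be taken for the plate: the brown board at top (172,198), the small grey plate on the fixture at (314,238), and the large grey plate at (493,308). The brown one is excluded and the smaller grey one is meant, so I choose (314,238). Next I check it in a close crop.

```bash
python3 - <<'E'
from h import *
im=cv2.imread("pics/top0.png")[180:300,235:395]
cv2.imwrite("pics/c1.png",cv2.resize(im,None,fx=5,fy=5,interpolation=cv2.INTER_CUBIC))
E
```

```text
(no output)
```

View pics/c1.png

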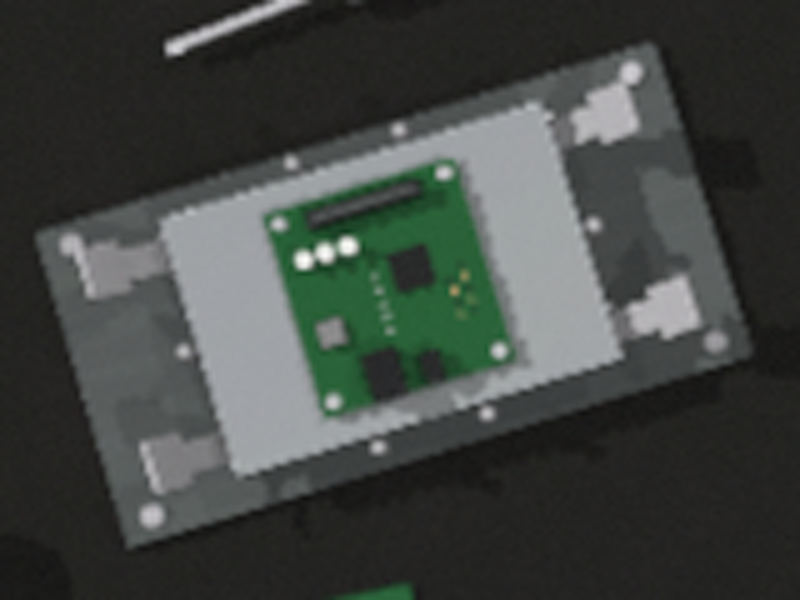

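The crop shows the grey plate with all four levers raised. Its corners, in crop pixels, are fl (162,222), fr (543,103), nr (622,353) and nl (237,473).

```bash
python3 - <<'E'
from h import *
c=dict(fl=(162,222),fr=(543,103),nr=(622,353),nl=(237,473))
W={k:pix2w("top",235+(u+.5)/5-.5,180+(v+.5)/5-.5,.047)[:2] for k,(u,v) in c.items()}
L=dict(fl=(60,89),fr=(60,-89),nr=(-60,-89),nl=(-60,89))
A=np.array([np.array(L[k])/1e3 for k in c]);B=np.array([W[k] for k in c])
ctr=B.mean(0);M=(A.T@(B-ctr));yaw=np.arctan2(M[0,1]-M[1,0],M[0,0]+M[1,1])
R=np.array([[np.cos(yaw),-np.sin(yaw)],[np.sin(yaw),np.cos(yaw)]])
print("ctr",ctr.round(4),"yaw",np.degrees(yaw),"res",((B-ctr-A@R.T)*1e3).round(1).tolist())
print("edges",np.linalg.norm(W["fl"]-W["fr"]),np.linalg.norm(W["fl"]-W["nl"]))
for n,l in dict(nl=(-45,68),nr=(-45,-68),fl=(45,68),fr=(45,-68),Lnl=(-45,116),Lnr=(-45,-116),Lfl=(45,116),Lfr=(45,-116)).items(): print(n,(ctr+R@(np.array(l)/1e3)).round(4))
from scipy.spatial.transform import Rotation as Ro
print(Ro.from_rotvec(get_state()["tool_rot"]).as_matrix().round(3))
for n,p in dict(reel=(215,292,.039),jar=(427,218,.045),mod=(307,306,.01)).items(): print(n,pix2w("top",*p).round(3))
E
```

```text
ctr [0.5728 0.0402] yaw 17.95088131949817 res [[-1.8, -1.3], [-1.9, -0.1], [1.8, 1.0], [1.9, 0.4]]
edges 0.17680708489119018 0.11593035201018895
nl [0.509 0.091]
nr [ 0.5509 -0.0384]
fl [0.5946 0.1187]
fr [ 0.6365 -0.0106]
Lnl [0.4942 0.1367]
Lnr [ 0.5657 -0.084 ]
Lfl [0.5798 0.1644]
Lfr [ 0.6513 -0.0563]
[[-0.919  0.395 -0.001]
 [ 0.395  0.919 -0.002]
 [-0.    -0.002 -1.   ]]
reel [0.449 0.255 0.039]
jar [ 0.618 -0.211  0.045]
mod [0.42  0.052 0.01 ]
```

Plate centre is (0.573, 0.040) with yaw 18°. The edges measure 177 × 116 mm, which matches the size given. I go above the far-left corner, closing the fingers and turning the tool 41° so the closing line lies along the fixture's y.

>>> send_rows(rows=[{"hand": 0, "x": 28, "y": -40, "roll": 8.2}, {"hand": 0, "x": 28, "y": -40, "roll": 8.2}, {"hand": 0, "x": 28, "y": -40, "roll": 8.2}, {"hand": 0, "x": 28, "y": -40, "roll": 8.2}, {"hand": 0, "x": 28, "y": -40, "roll": 8.2}, {"hand": 0, "x": 28, "y": -40}, {"hand": 0, "x": 28, "y": -40}, {"hand": 0, "x": 28, "y": -40}, {"hand": 0, "x": 28, "y": -40}, {"hand": 0, "x": 28, "y": -40}], force=10)

```text
schema error: expected keys hand, x, y, z, roll
```

>>> send_rows(rows=[{"x": 28, "y": -40, "z": -40}, {"x": 28, "y": -38, "z": -30}, {"z": -40}, {"z": -40}, {}, {}, {}])

```text
schema error: expected keys hand, x, y, z, roll
```

```bash
python3 - <<'E'
from h import *
s=get_state();print(s["position"],s["tool_rot"],s["ft_force"],s["grip_width"],s["time"])
a=get_image("top")[180:300,235:395];b=get_image("side")[170:300,220:400]
f=lambda i:cv2.resize(i,(400,300),interpolation=cv2.INTER_CUBIC)
cv2.imwrite("pics/m2.png",np.hstack([f(a),f(b)]))
E
```

```text
[0.25646486 0.59683244 0.29126701] [-6.32929564e-01 -3.07690725e+00  2.76224873e-03] [-0.08277158 -0.27671057 -1.20364394] 1.0009276095748165 0.1
```

View pics/m2.png

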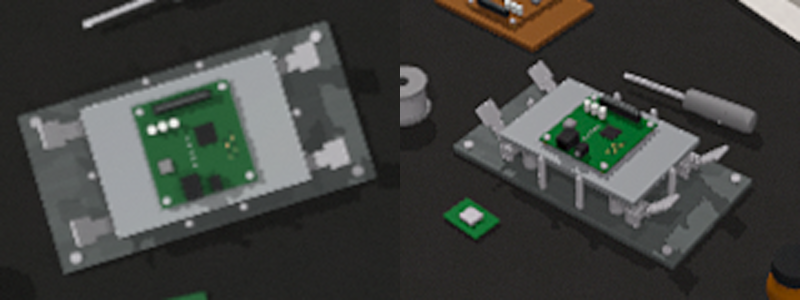

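The calls were refused because every row needs all five keys, so the arm has not moved. The picture shows the same scene as before.

>>> send_rows(rows=[{"hand": 0, "x": 28, "y": -40, "z": 0, "roll": 8.2}, {"hand": 0, "x": 28, "y": -40, "z": 0, "roll": 8.2}, {"hand": 0, "x": 28, "y": -40, "z": 0, "roll": 8.2}, {"hand": 0, "x": 28, "y": -40, "z": 0, "roll": 8.2}, {"hand": 0, "x": 28, "y": -40, "z": 0, "roll": 8.2}, {"hand": 0, "x": 28, "y": -40, "z": 0, "roll": 0}, {"hand": 0, "x": 28, "y": -40, "z": 0, "roll": 0}, {"hand": 0, "x": 28, "y": -40, "z": 0, "roll": 0}, {"hand": 0, "x": 28, "y": -40, "z": 0, "roll": 0}, {"hand": 0, "x": 28, "y": -40, "z": 0, "roll": 0}], force=10)

```text
time: 1.2
position: [0.5354, 0.1985, 0.2924]
tool_rot: [-0.468, 3.106, 0.001]
ft_force: [1.0, 1.2, -0.4]
grip_width: 0.172
grip_force: 0.0
```

>>> send_rows(rows=[{"hand": 0, "x": 28, "y": -39, "z": 0, "roll": 0}, {"hand": 0, "x": 30, "y": -39, "z": 0, "roll": 0}, {"hand": 0, "x": 0, "y": 0, "z": -50, "roll": 0}, {"hand": 0, "x": 0, "y": 0, "z": -50, "roll": 0}, {"hand": 0, "x": 0, "y": 0, "z": -40, "roll": 0}, {"hand": 0, "x": 0, "y": 0, "z": 0, "roll": 0}, {"hand": 0, "x": 0, "y": 0, "z": 0, "roll": 0}, {"hand": 0, "x": 0, "y": 0, "z": 0, "roll": 0}])

```text
time: 2.0
position: [0.5944, 0.1228, 0.1553]
tool_rot: [-0.467, 3.102, 0.001]
ft_force: [-0.2, 0.0, 1.4]
grip_width: 0.009
grip_force: 0.0
```

```bash
python3 - <<'E'
from h import *
s=get_state();print(s["position"],s["tool_rot"],s["ft_force"],s["grip_width"],s["time"])
a=get_image("top")[180:300,235:395];b=get_image("side")[170:300,220:400]
f=lambda i:cv2.resize(i,(400,300),interpolation=cv2.INTER_CUBIC)
cv2.imwrite("pics/m3.png",np.hstack([f(a),f(b)]))
E
```

```text
[0.59439692 0.12277344 0.15529196] [-4.67267028e-01  3.10184425e+00  9.64227094e-04] [-0.16220965  0.01611419  1.40557304] 0.009154585101051951 2.0
```

View pics/m3.png

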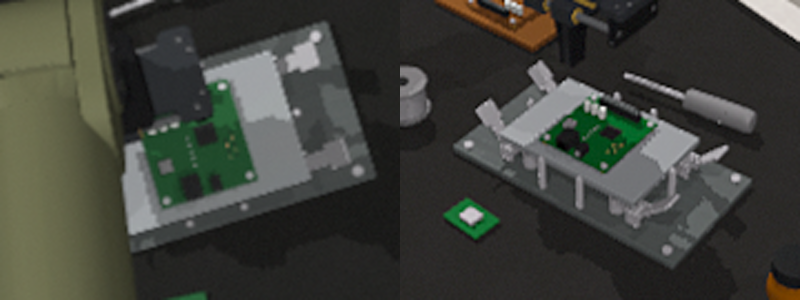

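The fingers are shut and hang over the far-left corner at about (570,55) in the side crop. Next I check the tip projection and then descend.

```bash
python3 - <<'E'
from h import *
p=w2pix("side",(.5944,.1228,.085)); print(400+(p[0]-220)*400/180,(p[1]-170)*300/130)
E
```

```text
570.7936878161853 59.86969135010936
```

>>> send_rows(rows=[{"hand": 0, "x": 0, "y": -3, "z": -15, "roll": 0}, {"hand": 0, "x": 0, "y": 0, "z": -15, "roll": 0}, {"hand": 0, "x": 0, "y": 0, "z": -3, "roll": 0}, {"hand": 0, "x": 0, "y": 0, "z": 0, "roll": 0}, {"hand": 0, "x": 0, "y": 0, "z": 0, "roll": 0}])

```text
time: 2.6
position: [0.5925, 0.1193, 0.1188]
tool_rot: [0.468, -3.106, 0.0]
ft_force: [0.7, 0.3, 0.3]
grip_width: 0.001
grip_force: 0.0
```

>>> send_rows(rows=[{"hand": 0, "x": 0, "y": 0, "z": -2, "roll": 0}, {"hand": 0, "x": 0, "y": 0, "z": -1, "roll": 0}, {"hand": 0, "x": 0, "y": 0, "z": 0, "roll": 0}])

```text
time: 2.9
position: [0.5929, 0.1194, 0.1171]
tool_rot: [-0.468, 3.106, 0.001]
ft_force: [-1.2, -0.6, 4.7]
grip_width: 0.007
grip_force: 2.3
```

>>> send_rows(rows=[{"hand": 0, "x": 0, "y": 0, "z": -1, "roll": 0}, {"hand": 0, "x": 0, "y": 0, "z": 0, "roll": 0}])

```text
time: 3.1
position: [0.5929, 0.1195, 0.1171]
tool_rot: [-0.468, 3.106, 0.001]
ft_force: [-4.9, -1.5, 10.5]
grip_width: 0.006
grip_force: 5.1
```

>>> send_rows(rows=[{"hand": 0, "x": 0, "y": 0, "z": -1, "roll": 0}, {"hand": 0, "x": 0, "y": 0, "z": 0, "roll": 0}])

```text
time: 3.3
position: [0.593, 0.1194, 0.1171]
tool_rot: [-0.468, 3.106, 0.001]
ft_force: [-6.3, -0.6, 15.5]
grip_width: 0.005
grip_force: 7.8
```

The far-left corner is firm: 15 N and no sink. Next is far right.

>>> send_rows(rows=[{"hand": 0, "x": 0, "y": 0, "z": 45, "roll": 0}, {"hand": 0, "x": 14, "y": -43, "z": 0, "roll": 0}, {"hand": 0, "x": 14, "y": -43, "z": 0, "roll": 0}, {"hand": 0, "x": 15, "y": -43, "z": 0, "roll": 0}, {"hand": 0, "x": 0, "y": 0, "z": 0, "roll": 0}, {"hand": 0, "x": 0, "y": 0, "z": -30, "roll": 0}, {"hand": 0, "x": 0, "y": 0, "z": -10, "roll": 0}, {"hand": 0, "x": 0, "y": 0, "z": 0, "roll": 0}, {"hand": 0, "x": 0, "y": 0, "z": 0, "roll": 0}])

```text
time: 4.2
position: [0.6354, -0.0091, 0.1191]
tool_rot: [0.469, -3.106, -0.0]
ft_force: [0.7, -0.6, -0.1]
grip_width: 0.008
grip_force: 0.0
```

>>> send_rows(rows=[{"hand": 0, "x": 0, "y": 0, "z": -1.5, "roll": 0}, {"hand": 0, "x": 0, "y": 0, "z": 0, "roll": 0}, {"hand": 0, "x": 0, "y": 0, "z": 0, "roll": 0}])

```text
time: 4.5
position: [0.6356, -0.0094, 0.1179]
tool_rot: [-0.468, 3.106, 0.0]
ft_force: [0.4, 0.5, 0.6]
grip_width: 0.01
grip_force: 0.0
```

>>> send_rows(rows=[{"hand": 0, "x": 0, "y": 0, "z": -1, "roll": 0}, {"hand": 0, "x": 0, "y": 0, "z": 0, "roll": 0}])

```text
time: 4.7
position: [0.6358, -0.0096, 0.1172]
tool_rot: [-0.468, 3.106, 0.0]
ft_force: [-0.6, -0.7, 2.5]
grip_width: 0.003
grip_force: 1.2
```

>>> send_rows(rows=[{"hand": 0, "x": 0, "y": 0, "z": -1, "roll": 0}, {"hand": 0, "x": 0, "y": 0, "z": 0, "roll": 0}])

```text
time: 4.9
position: [0.6358, -0.0096, 0.1172]
tool_rot: [-0.468, 3.106, 0.001]
ft_force: [-2.6, 0.7, 7.7]
grip_width: 0.005
grip_force: 3.8
```

>>> send_rows(rows=[{"hand": 0, "x": 0, "y": 0, "z": -1, "roll": 0}, {"hand": 0, "x": 0, "y": 0, "z": 0, "roll": 0}])

```text
time: 5.1
position: [0.6359, -0.0096, 0.1171]
tool_rot: [-0.468, 3.106, 0.001]
ft_force: [-5.8, 0.1, 12.6]
grip_width: 0.008
grip_force: 6.3
```

Far right is firm at 12.6 N. Near right is next (dx −85, dy −28).

>>> send_rows(rows=[{"hand": 0, "x": 0, "y": 0, "z": 45, "roll": 0}, {"hand": 0, "x": -42, "y": -14, "z": 0, "roll": 0}, {"hand": 0, "x": -43, "y": -14, "z": 0, "roll": 0}, {"hand": 0, "x": 0, "y": 0, "z": 0, "roll": 0}, {"hand": 0, "x": 0, "y": 0, "z": -30, "roll": 0}, {"hand": 0, "x": 0, "y": 0, "z": -10, "roll": 0}, {"hand": 0, "x": 0, "y": 0, "z": 0, "roll": 0}, {"hand": 0, "x": 0, "y": 0, "z": 0, "roll": 0}])

```text
time: 5.9
position: [0.551, -0.0376, 0.12]
tool_rot: [0.468, -3.106, 0.0]
ft_force: [0.7, 0.2, 0.3]
grip_width: 0.006
grip_force: 0.0
```

>>> send_rows(rows=[{"hand": 0, "x": 0, "y": 0, "z": -1.5, "roll": 0}, {"hand": 0, "x": 0, "y": 0, "z": -1, "roll": 0}, {"hand": 0, "x": 0, "y": 0, "z": 0, "roll": 0}])

```text
time: 6.2
position: [0.5508, -0.0376, 0.1175]
tool_rot: [-0.468, 3.106, 0.0]
ft_force: [-0.4, 0.4, 0.8]
grip_width: 0.004
grip_force: 0.0
```

>>> send_rows(rows=[{"hand": 0, "x": 0, "y": 0, "z": -1, "roll": 0}, {"hand": 0, "x": 0, "y": 0, "z": 0, "roll": 0}])

```text
time: 6.4
position: [0.5508, -0.0377, 0.1171]
tool_rot: [-0.468, 3.106, 0.0]
ft_force: [-0.6, -0.0, 5.2]
grip_width: 0.006
grip_force: 2.3
```

>>> send_rows(rows=[{"hand": 0, "x": 0, "y": 0, "z": -1, "roll": 0}, {"hand": 0, "x": 0, "y": 0, "z": 0, "roll": 0}])

```text
time: 6.6
position: [0.5509, -0.0377, 0.1171]
tool_rot: [-0.468, 3.106, 0.001]
ft_force: [-4.4, 0.7, 11.6]
grip_width: 0.009
grip_force: 5.5
```

Near right is firm at 11.6 N, so the near-left corner should be the rocker. I press it to confirm (dx −42, dy +129).

>>> send_rows(rows=[{"hand": 0, "x": 0, "y": 0, "z": 45, "roll": 0}, {"hand": 0, "x": -14, "y": 43, "z": 0, "roll": 0}, {"hand": 0, "x": -14, "y": 43, "z": 0, "roll": 0}, {"hand": 0, "x": -14, "y": 43, "z": 0, "roll": 0}, {"hand": 0, "x": 0, "y": 0, "z": 0, "roll": 0}, {"hand": 0, "x": 0, "y": 0, "z": -30, "roll": 0}, {"hand": 0, "x": 0, "y": 0, "z": -10, "roll": 0}, {"hand": 0, "x": 0, "y": 0, "z": 0, "roll": 0}, {"hand": 0, "x": 0, "y": 0, "z": 0, "roll": 0}])

```text
time: 7.5
position: [0.509, 0.0907, 0.1206]
tool_rot: [0.466, -3.107, 0.0]
ft_force: [-0.6, -0.9, 0.7]
grip_width: 0.003
grip_force: 0.0
```

>>> send_rows(rows=[{"hand": 0, "x": 0, "y": 0, "z": -1.5, "roll": 0}, {"hand": 0, "x": 0, "y": 0, "z": -1, "roll": 0}, {"hand": 0, "x": 0, "y": 0, "z": -1, "roll": 0}, {"hand": 0, "x": 0, "y": 0, "z": 0, "roll": 0}])

```text
time: 7.9
position: [0.509, 0.0913, 0.1172]
tool_rot: [-0.468, 3.106, 0.0]
ft_force: [0.1, 0.0, 1.0]
grip_width: 0.006
grip_force: 0.4
```

>>> send_rows(rows=[{"hand": 0, "x": 0, "y": 0, "z": -1, "roll": 0}, {"hand": 0, "x": 0, "y": 0, "z": -1, "roll": 0}, {"hand": 0, "x": 0, "y": 0, "z": 0, "roll": 0}, {"hand": 0, "x": 0, "y": 0, "z": 0, "roll": 0}])

```text
time: 8.3
position: [0.5088, 0.0914, 0.1153]
tool_rot: [-0.468, 3.106, 0.0]
ft_force: [-1.4, -0.3, 5.7]
grip_width: 0.006
grip_force: 2.7
```

It gives here. I press a little deeper and hold, so the sink clearly passes 1.5 mm.

>>> send_rows(rows=[{"hand": 0, "x": 0, "y": 0, "z": -1, "roll": 0}, {"hand": 0, "x": 0, "y": 0, "z": -1, "roll": 0}, {"hand": 0, "x": 0, "y": 0, "z": 0, "roll": 0}, {"hand": 0, "x": 0, "y": 0, "z": 0, "roll": 0}, {"hand": 0, "x": 0, "y": 0, "z": 0, "roll": 0}])

```text
time: 8.8
position: [0.5088, 0.0914, 0.1137]
tool_rot: [-0.468, 3.106, 0.001]
ft_force: [-4.0, -0.2, 9.1]
grip_width: 0.007
grip_force: 4.3
```

The near-left corner sank about 3.4 mm, so it is the rocker. Now its lever: I lift and move 56 mm outward along the fixture's y (dx −17, dy +53), then press.

>>> send_rows(rows=[{"hand": 0, "x": 0, "y": 0, "z": 50, "roll": 0}, {"hand": 0, "x": 0, "y": 0, "z": 5, "roll": 0}, {"hand": 0, "x": -9, "y": 27, "z": 0, "roll": 0}, {"hand": 0, "x": -8, "y": 26, "z": 0, "roll": 0}, {"hand": 0, "x": 0, "y": 0, "z": 0, "roll": 0}, {"hand": 0, "x": 0, "y": 0, "z": -15, "roll": 0}, {"hand": 0, "x": 0, "y": 0, "z": -8, "roll": 0}, {"hand": 0, "x": 0, "y": 0, "z": -4, "roll": 0}, {"hand": 0, "x": 0, "y": 0, "z": -4, "roll": 0}, {"hand": 0, "x": 0, "y": 0, "z": 0, "roll": 0}])

```text
time: 9.8
position: [0.4915, 0.1439, 0.1363]
tool_rot: [0.467, -3.106, 0.0]
ft_force: [-0.1, 0.8, 0.2]
grip_width: 0.002
grip_force: 0.0
```

```bash
python3 - <<'E'
from h import *
cv2.imwrite("pics/m4.png",cv2.resize(get_image("side")[170:300,220:400],(720,520),interpolation=cv2.INTER_CUBIC))
E
```

```text
(no output)
```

View pics/m4.png

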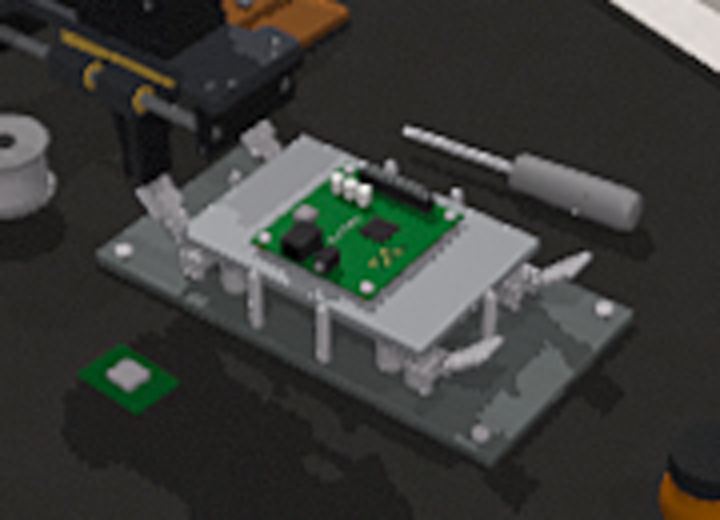

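The picture shows the fingertips at about (150,175), right above the raised near-left lever pad at (160,195). All levers are up, so I press.

>>> send_rows(rows=[{"hand": 0, "x": 0, "y": 0, "z": -5, "roll": 0}, {"hand": 0, "x": 0, "y": 0, "z": -5, "roll": 0}, {"hand": 0, "x": 0, "y": 0, "z": -5, "roll": 0}, {"hand": 0, "x": 0, "y": 0, "z": 0, "roll": 0}])

```text
time: 10.25
position: [0.4918, 0.147, 0.1225]
tool_rot: [-0.47, 3.104, 0.005]
ft_force: [-1.3, 2.6, 3.3]
grip_width: 0.013
grip_force: 1.8
```

>>> send_rows(rows=[{"hand": 0, "x": 0, "y": 0, "z": -5, "roll": 0}, {"hand": 0, "x": 0, "y": 0, "z": -5, "roll": 0}, {"hand": 0, "x": 0, "y": 0, "z": -5, "roll": 0}, {"hand": 0, "x": 0, "y": 0, "z": -5, "roll": 0}, {"hand": 0, "x": 0, "y": 0, "z": 0, "roll": 0}])

```text
time: 10.75
position: [0.4916, 0.1441, 0.1013]
tool_rot: [0.468, -3.106, 0.001]
ft_force: [-0.4, -0.9, 0.2]
grip_width: 0.01
grip_force: 0.0
```

>>> send_rows(rows=[{"hand": 0, "x": 0, "y": 0, "z": -4, "roll": 0}, {"hand": 0, "x": 0, "y": 0, "z": -4, "roll": 0}, {"hand": 0, "x": 0, "y": 0, "z": -2, "roll": 0}, {"hand": 0, "x": 0, "y": 0, "z": 0, "roll": 0}])

```text
time: 11.15
position: [0.4915, 0.1439, 0.0913]
tool_rot: [0.467, -3.106, 0.001]
ft_force: [0.9, 0.2, 1.0]
grip_width: 0.011
grip_force: 0.3
```

>>> send_rows(rows=[{"hand": 0, "x": 0, "y": 0, "z": -1.5, "roll": 0}, {"hand": 0, "x": 0, "y": 0, "z": -1.5, "roll": 0}, {"hand": 0, "x": 0, "y": 0, "z": 0, "roll": 0}, {"hand": 0, "x": 0, "y": 0, "z": 0, "roll": 0}])

```text
time: 11.55
position: [0.4917, 0.1439, 0.0905]
tool_rot: [0.467, -3.106, 0.0]
ft_force: [-5.7, -0.3, 15.8]
grip_width: 0.009
grip_force: 7.9
```

```bash
python3 - <<'E'
from h import *
cv2.imwrite("pics/m5.png",cv2.resize(get_image("side")[170:300,220:400],(720,520),interpolation=cv2.INTER_CUBIC))
E
```

```text
(no output)
```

View pics/m5.png

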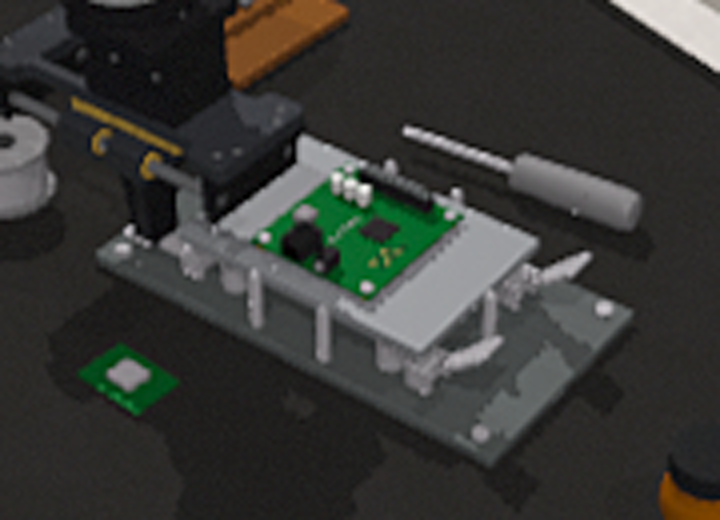

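The fingertips press the lever level at about (160,240); it is at its stop at 20.5 mm with 16 N. I go up and back to the near-left corner.

>>> send_rows(rows=[{"hand": 0, "x": 0, "y": 0, "z": 35, "roll": 0}, {"hand": 0, "x": 0, "y": 0, "z": 35, "roll": 0}, {"hand": 0, "x": 9, "y": -27, "z": 0, "roll": 0}, {"hand": 0, "x": 8, "y": -26, "z": 0, "roll": 0}, {"hand": 0, "x": 0, "y": 0, "z": 0, "roll": 0}, {"hand": 0, "x": 0, "y": 0, "z": -30, "roll": 0}, {"hand": 0, "x": 0, "y": 0, "z": -5, "roll": 0}, {"hand": 0, "x": 0, "y": 0, "z": 0, "roll": 0}, {"hand": 0, "x": 0, "y": 0, "z": 0, "roll": 0}])

```text
time: 12.5
position: [0.5087, 0.0916, 0.1242]
tool_rot: [-0.469, 3.106, -0.0]
ft_force: [-0.1, 0.5, 0.5]
grip_width: 0.008
grip_force: 0.0
```

>>> send_rows(rows=[{"hand": 0, "x": 0, "y": 0, "z": -4, "roll": 0}, {"hand": 0, "x": 0, "y": 0, "z": -2, "roll": 0}, {"hand": 0, "x": 0, "y": 0, "z": -1, "roll": 0}, {"hand": 0, "x": 0, "y": 0, "z": -1, "roll": 0}, {"hand": 0, "x": 0, "y": 0, "z": 0, "roll": 0}, {"hand": 0, "x": 0, "y": 0, "z": 0, "roll": 0}])

```text
time: 13.1
position: [0.5087, 0.0915, 0.1171]
tool_rot: [-0.468, 3.106, 0.001]
ft_force: [-3.7, -0.2, 8.2]
grip_width: 0.004
grip_force: 4.1
```

>>> send_rows(rows=[{"hand": 0, "x": 0, "y": 0, "z": -1, "roll": 0}, {"hand": 0, "x": 0, "y": 0, "z": 0, "roll": 0}, {"hand": 0, "x": 0, "y": 0, "z": 0, "roll": 0}, {"hand": 0, "x": 0, "y": 0, "z": 0, "roll": 0}])

```text
time: 13.5
position: [0.5088, 0.0915, 0.1169]
tool_rot: [-0.468, 3.107, 0.001]
ft_force: [-4.7, -0.7, 13.8]
grip_width: 0.003
grip_force: 7.1
```

The corner is now firm: at 13.8 N it stays at 47 mm. I retreat upward and look once more.

>>> send_rows(rows=[{"hand": 0, "x": 0, "y": 0, "z": 30, "roll": 0}, {"hand": 0, "x": 0, "y": 0, "z": 50, "roll": 0}, {"hand": 0, "x": 0, "y": 0, "z": 50, "roll": 0}, {"hand": 0, "x": 0, "y": 0, "z": 0, "roll": 0}, {"hand": 0, "x": 0, "y": 0, "z": 0, "roll": 0}, {"hand": 0, "x": 0, "y": 0, "z": 0, "roll": 0}])

```text
time: 14.1
position: [0.5079, 0.0912, 0.2436]
tool_rot: [0.468, -3.105, 0.0]
ft_force: [-0.5, -0.6, 0.2]
grip_width: 0.006
grip_force: 0.0
```

```bash
python3 - <<'E'
from h import *
cv2.imwrite("pics/m6.png",cv2.resize(get_image("side")[170:300,220:400],(720,520),interpolation=cv2.INTER_CUBIC))
E
```

```text
(no output)
```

View pics/m6.png

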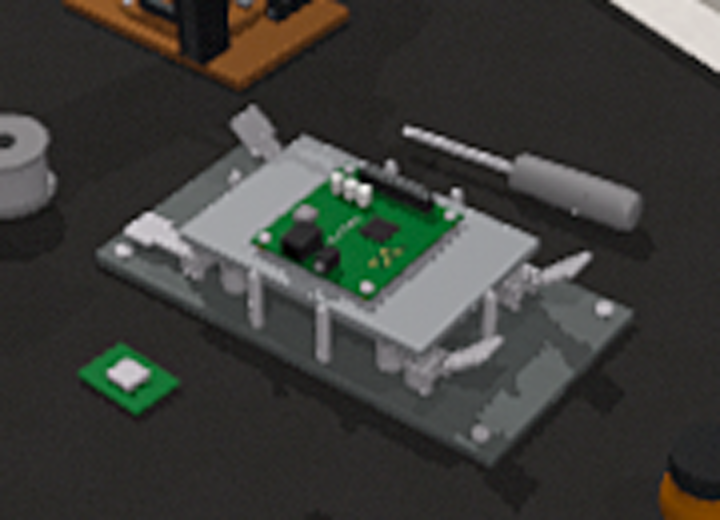

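The near-left lever lies flat at (155,235), the other three are up, the plate is level, and the bystanders have not moved.

```bash
python3 -c "from bench import *; print(close_job())"
```

```text
the job is handed in; nothing more can be done
None
```

The near-left corner was the one that rocked; I pressed its lever flat, it then held firm at 14 N, the other three levers stayed up, and the job is handed in (no verdict was returned).

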